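# Draw out the test tray and lock it open

## Robot

A 7-joint arm with a two-finger parallel gripper is mounted at the origin on a cart in front of the work surface, level with it; the furniture and walls round the work are solid. World frame = base frame: x ahead of the robot, y to its left, z up, the work surface at z = 0. Lengths are in m, angles in rad, forces in N, time in s.
With the tool pointing down it reaches from about 0.4 to 0.85 m from the base axis. Payload 10.4 kg.
Tool frame: the origin (TCP) lies midway between the tips of the shut fingers; the grasp point (between the pads) lies 19 mm behind it; x points along the fingers, y is the direction in which the jaws open and shut, and the axes are right-handed (so a half turn about x gives the same grasp; the last joint's range is limited). The gripper opens to 87 mm and grips with 3 to 60 N. Pads are 19 mm wide; open, the fingers measure 117 mm over their backs; the gripper's body (75 mm by 190 mm) begins 51 mm behind the grasp point.
Start: joints at [1.309, 0.332, -0.065, 1.46, 0.022, 1.35, -0.088], TCP at [0.148, -0.607, 0.192] pointing down, gripper open.
Joint ranges: [-2.6, 2.6], [-0.5, 2.12], [-1.47, 1.34], [0.16, 2.42], [-1.27, 4.41], [0.06, 2.06], [-2.6, 2.6]. Speed limits (rad/s): [2.22, 2.22, 2.79, 2.79, 3.14, 3.14, 3.14].

## Interface

Orientations are given as a unit quaternion [x, y, z, w].
In Python, from bench import r gives the robot as it stands.
- The arm moves only by the shell command python3 -m jog 'ROWS' [OPENING] [FORCE]. ROWS is JSON, a list of rows, each an object with "slide": the shift along the tool's x, y, z in cm, a list of three; "roll": the turn about the tool's x in degrees. A call has 1 to 5 rows; each row is the pose to reach, as a shift and turn from the pose measured when the call began, along the tool's axes at that moment; what a row does not reach only later rows make up. A row lasts 1/12 s, in which the tool goes at most 41.7 mm and 7.16 degrees, less where a joint would pass 70% of its speed; a pose out of reach is approached as far as the arm can. A call with a gripper value outside its range is refused whole. OPENING is the closure, from 0 (fully open) to 1 (shut), set as the call begins (- or left out, the last holds). The fingers move at their own pace and stop on an object; FORCE is the grip in N (left out, the last holds). Time passes only in rows, so rows that repeat a pose let the fingers close. It gives the time, the measured TCP pose, the force and the opening at its end, in the units of the state.
- r.read_state(): the state, without advancing time (a new reading comes with each control period).
- r.camera(name): name is "side" or "top"; returns the picture (480x640x3 uint8, red, green, blue); there is no depth.
- r.camera_info(name): a dict with "intrinsics" (3x3 intrinsics, pixels), "R" (3x3) and "t" (3): a world point X has camera coordinates R X + t. Camera axes: x right, y down, z forward; pixel columns grow to the right and rows downward; lengths in m; the calibration is good to about 2 mm. A picture is of the moment at which its call begins. camera_info takes no time and is no camera call.
- r.close_job(): hands the job in, once; it reports no verdict.
The state is a dict: "time": time; "joint_positions": joint angles; "joint_vel": joint speeds; "joint_torque": joint torques, N m; "ee_pos": TCP position; "eef_rot": TCP orientation; "ft_force": force on the tool from outside, world axes, zero at the start; "torque": the same for the moment, N m; "width": finger opening in m.
Only numpy, scipy, OpenCV 4.12 (cv2) and the standard library are available. Lean on these libraries where they do the work, as an engineer would, in place of code of your own. Each camera call takes 0.05 s, during which the arm holds its last target.

## Task

The circuit board in the grey test unit has to be serviced. Pull the red locking knob on the unit's roof up until it clicks and stays out, slide the tray all the way out, then push the knob fully home again so that the tray is locked open. Leave the mug, tape and tools on the desk where they are.

Things in the scene. Friction and masses are not known exactly. Their poses are not given: they have to be found in the camera images.
- test_unit: grey sheet-metal case standing fixed on the desk, 180 mm deep (its x), 150 wide (y), 106 high (roof top); origin at the centre of its underside on the desk surface; its x axis points to its back, so its front, with the tray's aluminium panel above a dark strip with sockets, faces its -x, towards the robot
- tray (a joint): travel of the tray out of the case along the unit's -x, in m: 0 shut, 0.100 fully out at its stop; about 3 N of friction, stays where left. A flange on the tray has a 16 mm hole for the knob's 10 mm round-ended pin at tray 0 and another at tray 0.100: with the knob home the tray is locked with 3 mm of play; over about 6 mm from either end the pin lands on the flange and the knob cannot go home
- tray_handle (a point): middle of the black bar handle on the tray's front panel, 20 mm right of the panel's middle; 10 mm round bar, straight for 64 mm along the unit's y, 78 mm above the desk (28 mm below the roof), its centre 45 mm in front of the panel, so there is a clear gap of 40 mm behind it; free from above; moves with the tray
- lock_knob (a joint): height of the red locking knob above its home position, in m: 0 fully home (pin down, tray locked), 0.016 fully out (pin clear of the tray, a yellow band shows on the stem). A spring detent holds it at either end: about 10 N pulls it off its home end and about 7 N pushes it off the out end; past the middle it snaps on by itself and stays there
- knob_grip (a point): point to grip on the axis of the red pull knob, 20 mm above its underside, 12 mm below its top; with the knob home 146 mm above the desk, 40 mm above the roof. Round knob, 33 mm across at most, 32 high, a little narrower below, free all round; it moves straight up, on a stem over a 38 x 22 mm metal block (4 mm gap when home) near the front left corner of the roof
- mug_1: white mug, 95 mm high, 92 mm across, left of the keyboard; leave it
- screwdriver_red: screwdriver with a red and black handle, 198 mm long, lying left of the keyboard; leave it
- tape_roll: black roll of tape, 63 mm across, 18 high, lying right of the keyboard; leave it
- side_cutter: cutters with red grips, 107 mm long, lying left of the keyboard; leave it

How it is judged:
On the way, in this order (a step that is already met when the one before it is completed fails the run):
1. the knob is pulled out into its detent while the tray is still shut (value of joint lock_knob above 0.012 m and value of joint tray below 0.01 m), for 0.2 s.
2. the tray is drawn out to its stop (value of joint tray above 0.094 m), for 0.2 s.
At the end, for the whole second after the job is handed in: the tray stands out to within 6 mm of its stop and at rest, and the knob is home to within 3 mm, its pin in the tray's second hole (value of joint lock_knob below 0.003 m and value of joint tray above 0.094 m and velocity of joint tray between -0.01 and 0.01 m/s); the robot touches nothing.
It fails at once if mug, tape or tools on the desk pushed more than 40 mm away (distance of any of mug_1, screwdriver_red, tape_roll, side_cutter from where it was at the start of the episode above 0.04 m).
It fails at once if the mug is tipped over (angle between mug_1's own z axis and vertical above 0.5 rad).
It also fails if it takes over 48 s, if anything falls off the work surface, if the arm or the gripper's body presses on something with over 40 N, if the wrist force passes 120 N, or if a joint passes its speed limit or range.

## Working session

There is one attempt and no reset: what is moved stays moved. The work goes in short steps, Python scripts to look and compute and a shell command to move; the robot and the scene stay as the last step left them, time stands still between calls to the robot, and variables do not carry over. Pictures are saved under pics/ and viewed, and the job is handed in when it is done.

```bash
mkdir -p pics; ls
python3 - <<'E'
from bench import r
import cv2,numpy as np
np.set_printoptions(precision=4,suppress=True)
s=r.read_state()
for k,v in s.items(): print(k,np.round(v,4))
for n in ("side","top"):
    im=r.camera(n); cv2.imwrite(f"pics/{n}0.png",im[:,:,::-1])
    ci=r.camera_info(n); print(n,ci)
E
```

```text
pics
time 0.0
joint_positions [ 1.3094  0.3329 -0.0647  1.461   0.0216  1.3499 -0.0885]
joint_vel [ 0.0021  0.0012  0.0005 -0.0008 -0.0005  0.0006  0.0002]
joint_torque [ -0.0012 -62.3247   0.0244 -38.9892  -0.0614   0.0397   0.0001]
ee_pos [ 0.1477 -0.6068  0.1914]
eef_rot [-0.702  -0.0847  0.7021 -0.0837]
ft_force [ 0.3598 -0.6122 -0.5433]
torque [-0.0191  0.0108 -0.0237]
width 0.0871
side {'intrinsics': array([[458.7845,   0.    , 324.9959],
       [  0.    , 458.7845, 235.3979],
       [  0.    ,   0.    ,   1.    ]]), 'R': array([[ 0.3867,  0.9221,  0.0165],
       [ 0.4335, -0.1659, -0.8858],
       [-0.814 ,  0.3497, -0.4639]]), 't': array([-0.1102, -0.1461,  1.409 ])}
top {'intrinsics': array([[513.9657,   0.    , 319.1036],
       [  0.    , 513.9657, 239.2971],
       [  0.    ,   0.    ,   1.    ]]), 'R': array([[ 0.0146, -0.9994, -0.0321],
       [-0.9901, -0.0099, -0.1401],
       [ 0.1397,  0.0339, -0.9896]]), 't': array([-0.0936,  0.5451,  0.9669])}
```

View pics/side0.png

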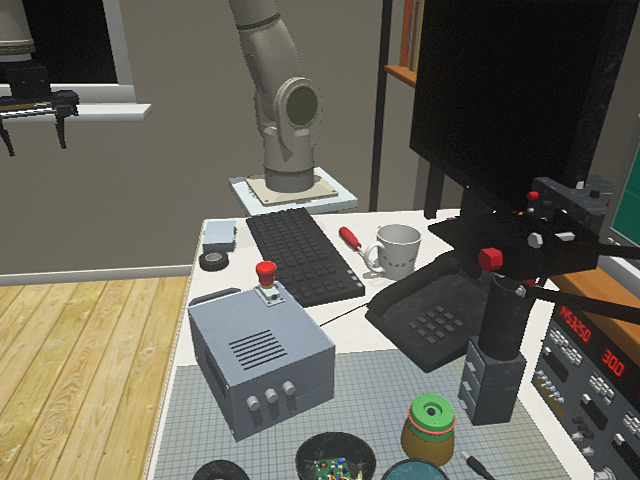

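View pics/top0.png

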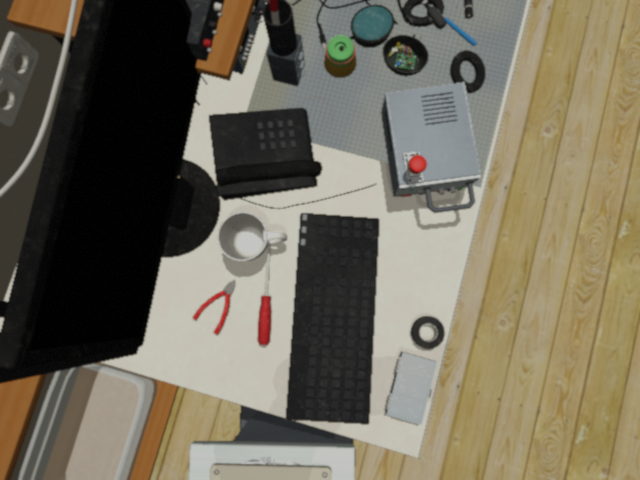

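The side view looks from behind the unit: the knob is at about (266,268) and the roof spans roughly (190–335, 285–380). In the top view the knob is at about (417,164) and the handle at about (450,200). I'll zoom in and measure.

```bash
cat > h.py <<'E'
import numpy as np,cv2
from bench import r
np.set_printoptions(precision=4,suppress=True)
def P(n):
    c=r.camera_info(n); return c['intrinsics'],c['R'],c['t']
def ray(n,uv):
    K,R,t=P(n); d=R.T@np.linalg.inv(K)@np.array([*uv,1.]); return -R.T@t,d/np.linalg.norm(d)
def onz(n,uv,z):
    o,d=ray(n,uv); return o+d*(z-o[2])/d[2]
def tri(a,b):  # a side uv, b top uv
    o1,d1=ray('side',a);o2,d2=ray('top',b)
    s=np.linalg.lstsq(np.c_[d1,-d2],o2-o1,rcond=None)[0]
    p,q=o1+s[0]*d1,o2+s[1]*d2
    return (p+q)/2,np.linalg.norm(p-q)
def proj(n,X):
    K,R,t=P(n); c=K@(R@np.asarray(X)+t); return c[:2]/c[2]
def red(im,box):
    x0,y0,x1,y1=box
    h=cv2.cvtColor(im,cv2.COLOR_RGB2HSV); m=(((h[...,0]<8)|(h[...,0]>172))&(h[...,1]>150)&(h[...,2]>70)).astype(np.uint8)
    k=np.zeros_like(m);k[y0:y1,x0:x1]=1;m*=k
    n,l,st,ce=cv2.connectedComponentsWithStats(m)
    i=1+np.argmax(st[1:,4]); return ce[i],st[i]
E
python3 - <<'E'
from h import *
s=cv2.imread('pics/side0.png');t=cv2.imread('pics/top0.png')
cs,ss=red(s[:,:,::-1].copy(),(240,250,290,300)); ct,st=red(t[:,:,::-1].copy(),(390,140,440,190))
print(cs,ss,ct,st,tri(cs,ct))
cv2.imwrite('pics/z1.png',cv2.resize(s[250:450,170:350],None,fx=3,fy=3,interpolation=2))
cv2.imwrite('pics/z2.png',cv2.resize(t[70:220,370:500],None,fx=4,fy=4,interpolation=2))
E
```

```text
[265.1024 267.4341] [256 261  20  13 205] [417.031  163.9336] [409 156  17  17 226] (array([ 0.6644, -0.261 ,  0.1535]), np.float64(0.0014112980202962645))
```

View pics/z1.png

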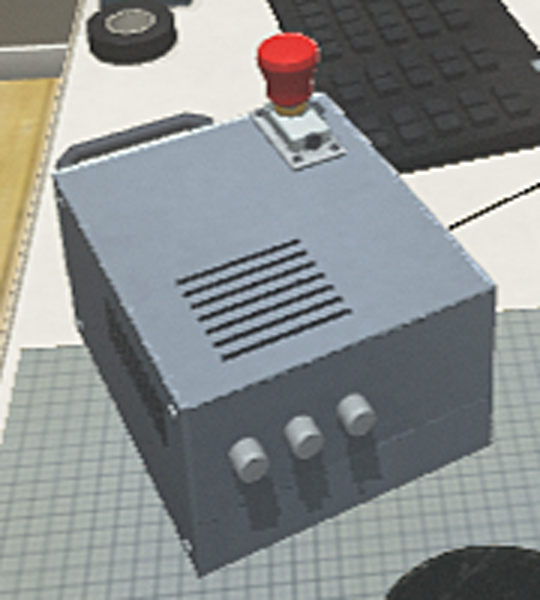

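View pics/z2.png

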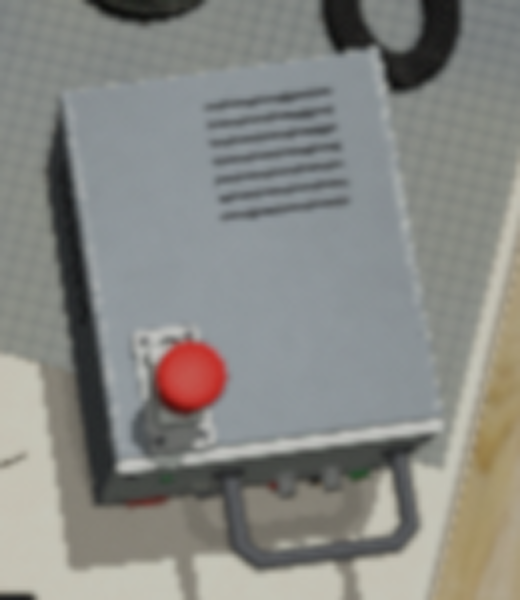

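Run:
```python
from h import *
C={'BR':((232.3,386),(464.5,82)),'BL':((335,346),(386.2,93.7)),'FR':((188.3,307.3),(480,176.2)),'FL':((280,281),(399.5,187))}
Q={}
for k,(a,b) in C.items():
    print(k,*tri(a,b),onz('top',b,.106),onz('side',a,.106)); Q[k]=(onz('top',b,.106)+onz('side',a,.106))/2
f=(Q['FL']+Q['FR'])/2;b=(Q['BL']+Q['BR'])/2;print(f,b,b-f)
ax=b-f; print('yaw front-back',np.degrees(np.arctan2(ax[1],ax[0])))
for u,v in(('FL','FR'),('BL','BR')):
    d=Q[u]-Q[v]; print('yaw',np.degrees(np.arctan2(-d[0],d[1])),np.linalg.norm(d))
print('handle mid',onz('top',(452.8,206.8),.078),onz('top',(434.5,208.7),.078),onz('top',(471.2,205),.078))
print(proj('side',onz('top',(452.8,206.8),.078)))
s=r.read_state()
from scipy.spatial.transform import Rotation as Ro
print(Ro.from_quat(s['eef_rot']).as_matrix())
```

```text
BR [ 0.8378 -0.3567  0.1071] 0.0032819262860211093 [ 0.838  -0.3586  0.106 ] [ 0.8374 -0.355   0.106 ]
BL [ 0.816  -0.211   0.1044] 0.0020911613527558265 [ 0.8148 -0.2118  0.106 ] [ 0.8179 -0.2108  0.106 ]
FR [ 0.6563 -0.3819  0.1053] 0.0009778255904666453 [ 0.656  -0.3822  0.106 ] [ 0.6575 -0.3815  0.106 ]
FL [ 0.636  -0.233   0.1045] 0.00540273500075301 [ 0.6348 -0.2354  0.106 ] [ 0.6391 -0.2311  0.106 ]
[ 0.6469 -0.3076  0.106 ] [ 0.827 -0.284  0.106] [ 0.1802  0.0235 -0.    ]
yaw front-back 7.444704952481947
yaw 7.592345952327477 0.14990548052798455
yaw 8.330994019864791 0.14709132517455284
handle mid [ 0.6044 -0.338   0.078 ] [ 0.6005 -0.3039  0.078 ] [ 0.6081 -0.3722  0.078 ]
[212.6157 297.2901]
[[-0.0004  0.2366 -0.9716]
 [ 0.0012 -0.9716 -0.2366]
 [-1.     -0.0012  0.0001]]
```

Both views agree. The unit's yaw is about 7.6°, the knob is at about (0.664, −0.261) with its cap at z≈0.153, and the handle's middle is at about (0.604, −0.336). I'll travel with the jaw turning towards the unit's x axis, which suits both grasps and keeps the gripper body clear of the knob.

```bash
cat > go.py <<'E'
import sys
from h import *
from scipy.spatial.transform import Rotation as Ro
# target x y z yaw(deg of tool y axis)
def delta(x,y,z,yaw=None):
    s=r.read_state(); p=np.array(s['ee_pos']); M=Ro.from_quat(s['eef_rot']).as_matrix()
    d=M.T@(np.array([x,y,z])-p)*100
    print('t',round(s['time'],2),'tcp',p,'F',np.array(s['ft_force']),'w',round(float(s['width']),4),'slide cm',d)
    cy=np.degrees(np.arctan2(M[1,1],M[0,1])); print('toolx',M[:,0],'yaw',round(cy,2),'j',np.array(s['joint_positions']))
    if yaw is not None: print('roll',(-(yaw-cy)+180)%360-180)
if __name__=='__main__': delta(*map(float,sys.argv[1:]))
E
python3 -m jog '[{"slide":[-0.8,-1.4,-3.7],"roll":-7},{"slide":[-1.6,-2.8,-7.4],"roll":-14},{"slide":[-2.4,-4.2,-11.1],"roll":-21},{"slide":[-3.2,-5.6,-14.8],"roll":-28},{"slide":[-4,-7,-18.5],"roll":-35}]' 0
python3 go.py 0.664 -0.261 0.23 7.6
```

```text
time: 0.52
ee_pos: [0.3121, -0.4937, 0.2317]
eef_rot: [-0.643, -0.294, 0.643, -0.293]
ft_force: [0.1, -0.5, -1.0]
width: 0.0871
t 0.52 tcp [ 0.3121 -0.4937  0.2317] F [ 0.1348 -0.4689 -0.9782] w 0.0871 slide cm [  0.1834  11.3074 -40.6435]
toolx [-0.0008  0.0015 -1.    ] yaw -40.98 j [ 1.1386  0.2381 -0.2512  1.5018  0.059   1.4108  0.1694]
roll -48.5801513646893
```

```bash
python3 -m jog '[{"slide":[0,1,-3.7],"roll":-7},{"slide":[0,2,-7.5],"roll":-14},{"slide":[0,3,-11.2],"roll":-21},{"slide":[0,4,-15],"roll":-28},{"slide":[0,5,-18.8],"roll":-35}]' 0
python3 go.py 0.664 -0.261 0.23 7.6
```

```text
time: 0.93
ee_pos: [0.4742, -0.3832, 0.2316]
eef_rot: [0.524, 0.475, -0.524, 0.474]
ft_force: [0.5, -0.0, -0.8]
width: 0.0872
t 0.93 tcp [ 0.4742 -0.3832  0.2316] F [ 0.5468 -0.0055 -0.8354] w 0.0872 slide cm [  0.1634  17.6784 -14.0343]
toolx [-0.001   0.0017 -1.    ] yaw -5.65 j [ 0.9406  0.3142 -0.4271  1.4236  0.1287  1.4333  0.4155]
roll -13.254877069736153
```

```bash
python3 -m jog '[{"slide":[0,3,-2.4],"roll":-5},{"slide":[0,6.2,-4.9],"roll":-10},{"slide":[0,9.4,-7.4],"roll":-13.3},{"slide":[0,12.4,-9.8],"roll":-13.3},{"slide":[0,15.4,-12.2],"roll":-13.3}]' 0 15
python3 go.py 0.664 -0.261 0.23 7.6
```

```text
time: 1.35
ee_pos: [0.6407, -0.2759, 0.2311]
eef_rot: [0.466, 0.533, -0.465, 0.531]
ft_force: [0.1, -0.7, 0.8]
width: 0.0876
t 1.35 tcp [ 0.6407 -0.2759  0.2311] F [ 0.0932 -0.6779  0.7653] w 0.0876 slide cm [ 0.1041  2.5092 -1.1655]
toolx [-0.0018  0.002  -1.    ] yaw 7.64 j [ 0.656   0.5316 -0.5008  1.1492  0.2446  1.52    0.3353]
roll 0.043303283955083316
```

```bash
python3 -m jog '[{"slide":[0,1.5,-0.7]},{"slide":[0,2.5,-1.2]},{"slide":[0,2.5,-1.2]},{"slide":[0,2.5,-1.2]}]' 0.3 15
python3 go.py 0.664 -0.261 0.130 7.6
python3 - <<'E'
from h import *
for n in ("side","top"):
    im=r.camera(n)[:,:,::-1]
    x,y=((170,170) if n=='side' else (340,70))
    cv2.imwrite(f"pics/{n}1.png",cv2.resize(im[y:y+190,x:x+200],None,fx=3,fy=3,interpolation=2))
E
```

```text
t 1.35 tcp [ 0.6407 -0.2759  0.2311] F [ 0.0932 -0.6779  0.7653] w 0.0876 slide cm [10.1041  2.5244 -1.1436]
toolx [-0.0018  0.002  -1.    ] yaw 7.64 j [ 0.656   0.5316 -0.5008  1.1492  0.2446  1.52    0.3353]
roll 0.043303283955083316invalid input at $[0]: expected keys slide, roll
```

View pics/side1.png

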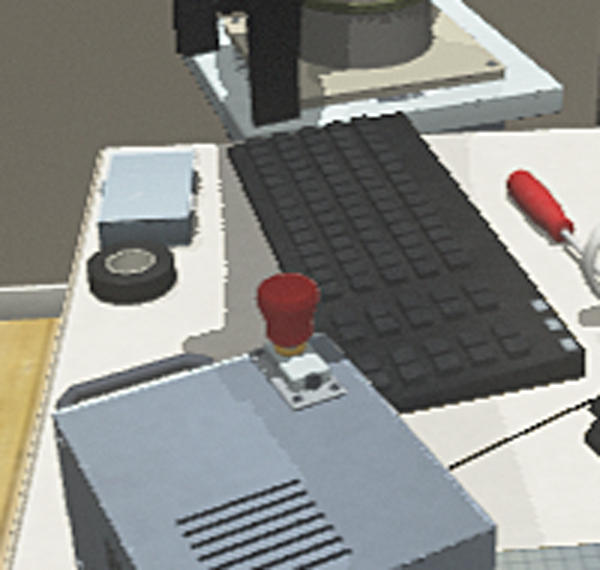

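View pics/top1.png

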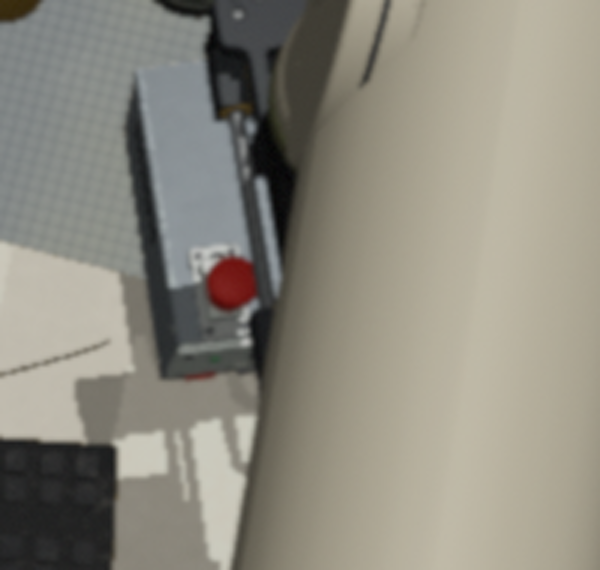

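The jog was refused because it needs the roll key, so the arm has not moved. The pictures show the knob untouched, at about (288,310) in the side crop and (232,285) in the top crop, with the gripper still to its right. I'll continue.

```bash
python3 -m jog '[{"slide":[0,1.5,-0.7],"roll":0},{"slide":[0,2.5,-1.2],"roll":0},{"slide":[0,2.5,-1.2],"roll":0},{"slide":[0,2.5,-1.2],"roll":0}]' 0.15 15
python3 go.py 0.664 -0.261 0.130 7.6
python3 - <<'E'
from h import *
for n in ("side","top"):
    im=r.camera(n)[:,:,::-1]
    x,y=((170,170) if n=='side' else (340,70))
    cv2.imwrite(f"pics/{n}2.png",cv2.resize(im[y:y+190,x:x+200],None,fx=3,fy=3,interpolation=2))
E
```

```text
time: 1.78
ee_pos: [0.6665, -0.254, 0.2292]
eef_rot: [0.464, 0.537, -0.462, 0.532]
ft_force: [0.1, 0.4, 0.2]
width: 0.075
t 1.78 tcp [ 0.6665 -0.254   0.2292] F [0.0549 0.3801 0.2478] w 0.075 slide cm [ 9.9193 -0.3366  0.7286]
toolx [-0.0021  0.007  -1.    ] yaw 8.2 j [ 0.6031  0.5726 -0.5027  1.0941  0.2577  1.5379  0.3037]
roll 0.5981458359462408
```

View pics/side2.png

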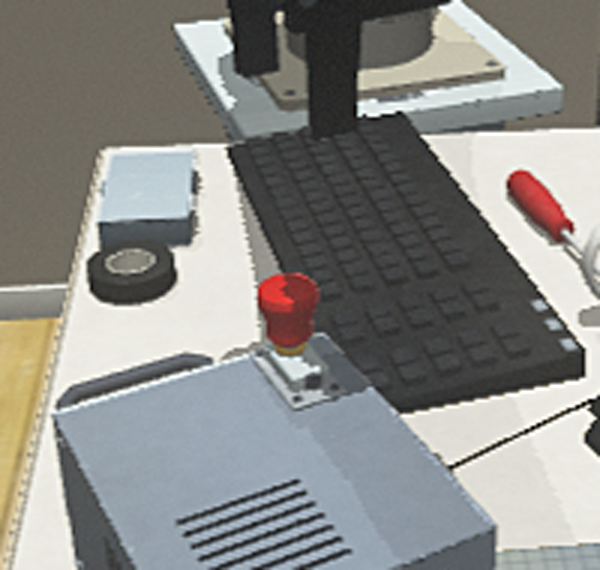

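View pics/top2.png

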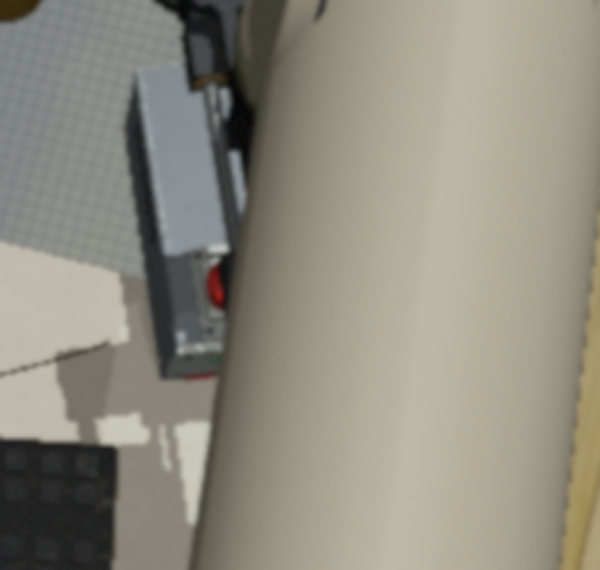

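```bash
python3 go.py 0.664 -0.261 0.130 7.6
```

```text
t 1.88 tcp [ 0.6659 -0.2555  0.2298] F [-0.7932  0.2115 -0.1518] w 0.0744 slide cm [ 9.9754 -0.2518  0.5775]
toolx [-0.0018  0.006  -1.    ] yaw 8.07 j [ 0.6047  0.5715 -0.502   1.0943  0.2578  1.5379  0.3037]
roll 0.47306782437755146
```

```bash
python3 -m jog '[{"slide":[1.5,-0.2,0.5],"roll":0.4},{"slide":[3,-0.2,0.5],"roll":0.4},{"slide":[4,-0.2,0.5],"roll":0.4},{"slide":[5,-0.2,0.5],"roll":0.4},{"slide":[5,-0.2,0.5],"roll":0.4}]' 0.15 15
python3 go.py 0.664 -0.261 0.130 7.6
```

```text
time: 2.3
ee_pos: [0.6632, -0.2608, 0.1776]
eef_rot: [0.466, 0.535, -0.465, 0.529]
ft_force: [0.4, 0.2, -1.3]
width: 0.074
t 2.3 tcp [ 0.6632 -0.2608  0.1776] F [ 0.4134  0.1728 -1.2614] w 0.074 slide cm [4.7585 0.09   0.0676]
toolx [-0.0045  0.0066 -1.    ] yaw 7.65 j [ 0.6215  0.5896 -0.4973  1.1775  0.265   1.4432  0.2951]
roll 0.04581853954579174
```

```bash
python3 -m jog '[{"slide":[1.2,0.1,0],"roll":0},{"slide":[2.4,0.1,0],"roll":0},{"slide":[3.6,0.1,0],"roll":0},{"slide":[4.6,0.1,0],"roll":0},{"slide":[4.6,0.1,0],"roll":0}]' 0.15 15
python3 go.py 0.664 -0.261 0.130 7.6
python3 - <<'E'
from h import *
im=r.camera('side')[:,:,::-1]
cv2.imwrite(f"pics/side3.png",cv2.resize(im[170:360,170:370],None,fx=3,fy=3,interpolation=2))
E
```

```text
time: 2.72
ee_pos: [0.6627, -0.2599, 0.1283]
eef_rot: [0.466, 0.536, -0.465, 0.528]
ft_force: [-0.7, 0.6, 0.4]
width: 0.0739
t 2.72 tcp [ 0.6627 -0.2599  0.1283] F [-0.7152  0.5671  0.3884] w 0.0739 slide cm [-0.1687  0.1123  0.1232]
toolx [-0.0083  0.0079 -0.9999] yaw 7.67 j [ 0.6248  0.6173 -0.4921  1.241   0.2773  1.3599  0.2841]
roll 0.06519500812822798
```

View pics/side3.png

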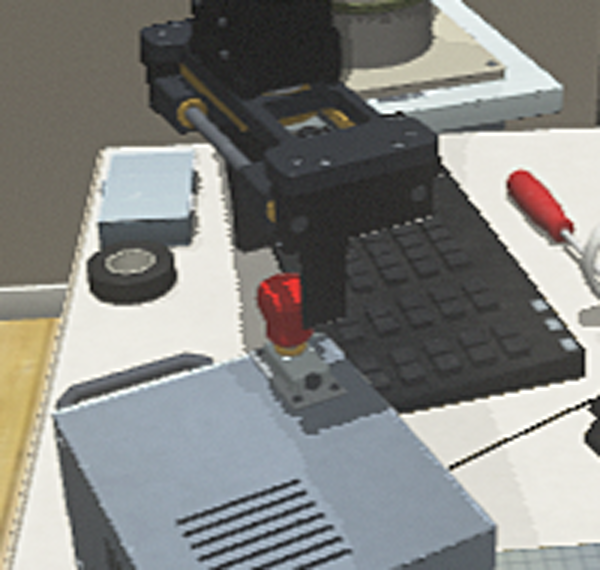

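Run:
```python
from h import *
for n in('side',):
  for k in(-.045,0,.045):
    X=np.array([.6627,-.26,.128])+k*np.array([.991,.132,0]); print(k,(proj(n,X)-[170,170])*3)
  for z in(.126,.146,.158): print((proj(n,[.664,-.261,z])-[170,170])*3)
```

```text
-0.045 [256.2892 292.278 ]
0 [289.8331 331.9525]
0.045 [326.7283 375.5907]
[288.8498 336.8316]
[287.1887 304.3086]
[286.171  284.3833]
```

```bash
python3 - <<'E'
from h import *
for k in(-.05,0,.05):
    print(proj('side',np.array([.1477,-.6068,.1914])+k*np.array([.2366,-.9716,0])))
for k in(-.043,0,.043):
    print((proj('side',np.array([.6665,-.254,.2292])+k*np.array([.99,.14,0]))-[170,170])*3)
im=cv2.imread('pics/side0.png'); cv2.imwrite('pics/z3.png',cv2.resize(im[60:170,0:120],None,fx=4,fy=4))
im=r.camera('side')[:,:,::-1]; cv2.imwrite('pics/side4.png',cv2.resize(im[220:330,210:330],None,fx=5,fy=5,interpolation=2))
im=r.camera('top')[:,:,::-1]; cv2.imwrite('pics/top4.png',im)
E
python3 go.py 0.664 -0.261 0.130 7.6
```

```text
[ 67.5913 161.1816]
[ 41.977  165.3064]
[ 14.9442 169.6596]
[259.9302 126.8047]
[295.1128 159.2239]
[333.8802 194.9463]
t 2.87 tcp [ 0.6642 -0.2603  0.1319] F [-0.3363 -0.0645  1.1848] w 0.0738 slide cm [ 0.1917 -0.0306  0.0669]
toolx [-0.0042  0.0067 -1.    ] yaw 7.65 j [ 0.6248  0.6149 -0.4929  1.237   0.277   1.3618  0.2844]
roll 0.04826378016608146
```

View pics/z3.png

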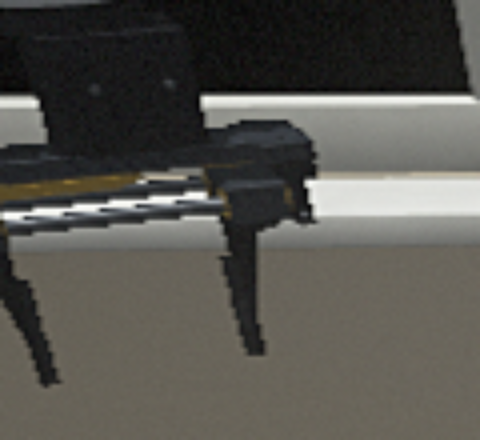

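View pics/side4.png

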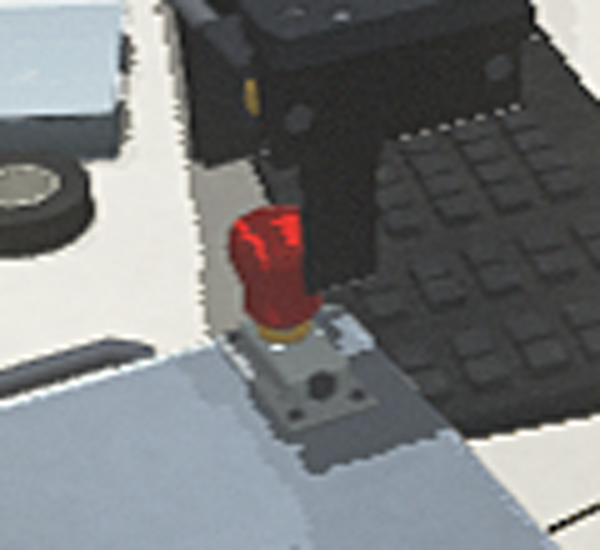

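View pics/top4.png

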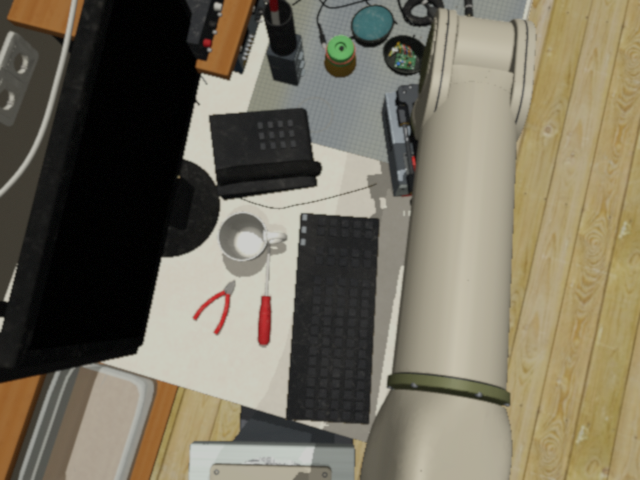

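The fingertips appear about 30 mm higher in the image than the reported TCP projects to, both here and at the start. I'll back off upward and check with the fingers shut before gripping.

```bash
python3 -m jog '[{"slide":[-2,0,0],"roll":0},{"slide":[-4,0,0],"roll":0},{"slide":[-6,0,0],"roll":0},{"slide":[-7,0,0],"roll":0},{"slide":[-7,0,0],"roll":0}]' 1 15
python3 -m jog '[{"slide":[0,0,0],"roll":0},{"slide":[0,0,0],"roll":0},{"slide":[0,0,0],"roll":0},{"slide":[0,0,0],"roll":0},{"slide":[0,0,0],"roll":0}]' 1 15
python3 go.py 0.664 -0.261 0.130 7.6
python3 - <<'E'
from h import *
im=r.camera('side')[:,:,::-1]; cv2.imwrite('pics/side5.png',cv2.resize(im[180:290,210:330],None,fx=5,fy=5,interpolation=2))
s=r.read_state(); print((proj('side',s['ee_pos'])-[210,180])*5)
E
```

```text
time: 3.28
ee_pos: [0.666, -0.261, 0.2055]
eef_rot: [0.467, 0.533, -0.464, 0.531]
ft_force: [0.9, -0.7, 0.6]
width: 0.0483
time: 3.7
ee_pos: [0.6657, -0.2609, 0.2046]
eef_rot: [0.467, 0.534, -0.464, 0.531]
ft_force: [0.4, 0.0, -0.2]
width: 0.0153
t 3.7 tcp [ 0.6657 -0.2609  0.2046] F [ 0.4123  0.0342 -0.1516] w 0.0153 slide cm [ 7.4608 -0.1711  0.0271]
toolx [-0.0003  0.0054 -1.    ] yaw 7.65 j [ 0.6153  0.5808 -0.4987  1.1332  0.2611  1.4897  0.2995]
roll 0.046284651249493436
[271.858 291.775]
```

View pics/side5.png

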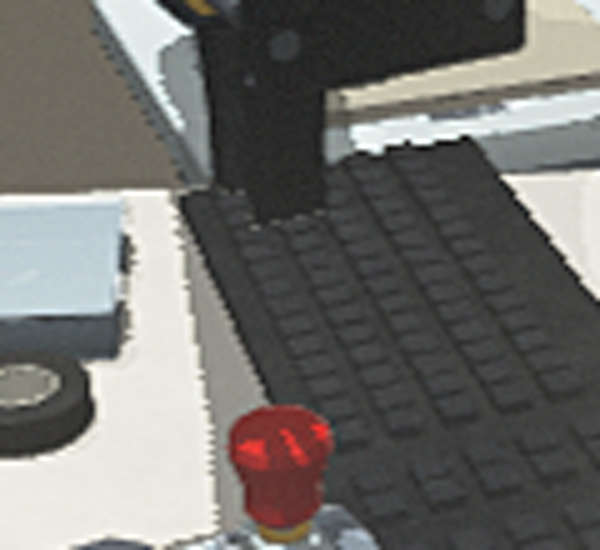

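With the fingers nearly shut, the tips are at about (270,205) in this crop against (272,292) projected. The real tips are therefore about 30 mm above the reported TCP, while the sideways position agrees. Near the knob the finger also occluded it, which fits a height error. I'll go down in small steps, watching force and image.

```bash
python3 -m jog '[{"slide":[0,0,0],"roll":0},{"slide":[0,0,0],"roll":0},{"slide":[1.5,-0.1,0],"roll":0},{"slide":[3,-0.1,0],"roll":0},{"slide":[4.5,-0.1,0],"roll":0}]' 0.15 15
python3 -m jog '[{"slide":[1,0,0],"roll":0},{"slide":[2,0,0],"roll":0},{"slide":[3,0,0],"roll":0},{"slide":[3,0,0],"roll":0},{"slide":[3,0,0],"roll":0}]' 0.15 15
python3 go.py 0.664 -0.261 0.100 7.6
python3 - <<'E'
from h import *
im=r.camera('side')[:,:,::-1]; cv2.imwrite('pics/side6.png',cv2.resize(im[220:330,210:330],None,fx=5,fy=5,interpolation=2))
E
```

```text
time: 4.17
ee_pos: [0.6648, -0.2609, 0.1594]
eef_rot: [0.467, 0.533, -0.464, 0.531]
ft_force: [-0.5, -0.3, -0.2]
width: 0.0367
time: 4.58
ee_pos: [0.6647, -0.2607, 0.1292]
eef_rot: [0.467, 0.533, -0.464, 0.531]
ft_force: [-0.4, 1.1, 0.5]
width: 0.0692
t 4.58 tcp [ 0.6647 -0.2607  0.1292] F [-0.3754  1.0832  0.517 ] w 0.0692 slide cm [ 2.9151 -0.0753  0.0343]
toolx [-0.0001  0.0054 -1.    ] yaw 7.64 j [ 0.6263  0.6143 -0.4928  1.2439  0.2778  1.3514  0.2838]
roll 0.03716744905480596
```

View pics/side6.png

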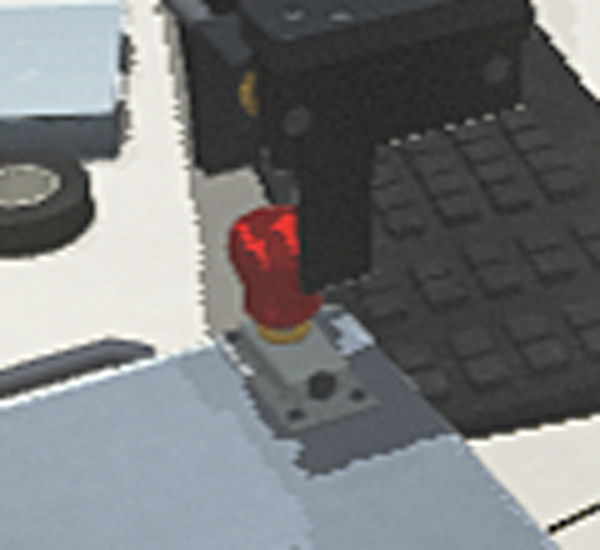

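The near fingertip at (335,290) is still level with the knob's head, and there is no contact force.

```bash
python3 -m jog '[{"slide":[0.5,0,0],"roll":0},{"slide":[1,0,0],"roll":0},{"slide":[1.5,0,0],"roll":0},{"slide":[1.5,0,0],"roll":0}]' 0.15 15
python3 -m jog '[{"slide":[0.4,0,0],"roll":0},{"slide":[0.8,0,0],"roll":0},{"slide":[1.2,0,0],"roll":0},{"slide":[1.2,0,0],"roll":0}]' 0.15 15
python3 go.py 0.664 -0.261 0.100 7.6
python3 - <<'E'
from h import *
im=r.camera('side')[:,:,::-1]; cv2.imwrite('pics/side7.png',cv2.resize(im[220:330,210:330],None,fx=5,fy=5,interpolation=2))
E
```

```text
time: 4.97
ee_pos: [0.6645, -0.2606, 0.1135]
eef_rot: [0.467, 0.534, -0.464, 0.531]
ft_force: [0.5, -0.6, 0.0]
width: 0.0738
time: 5.3
ee_pos: [0.664, -0.2604, 0.1003]
eef_rot: [0.467, 0.534, -0.464, 0.53]
ft_force: [-0.1, -0.5, -0.0]
width: 0.0739
t 5.3 tcp [ 0.664  -0.2604  0.1003] F [-0.1472 -0.5219 -0.0089] w 0.0739 slide cm [ 0.0262 -0.003   0.0569]
toolx [-0.002   0.0059 -1.    ] yaw 7.64 j [ 0.627   0.6336 -0.4885  1.2769  0.2867  1.3035  0.277 ]
roll 0.04278067155033227
```

View pics/side7.png

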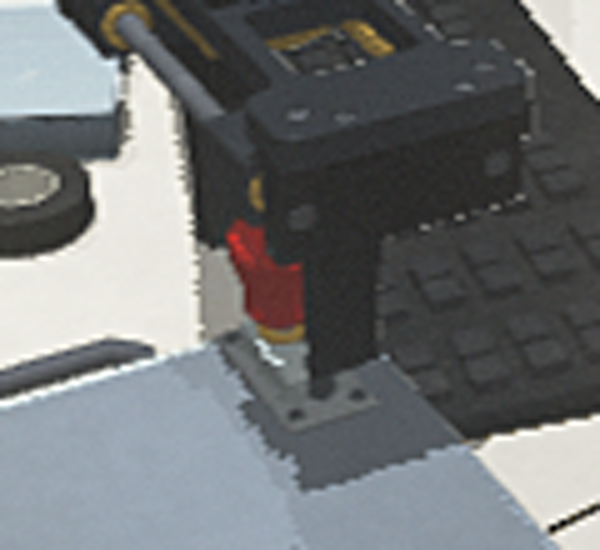

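The reported z of 0.100 is below the roof top, yet there is no contact, which confirms the height offset. The fingers bracket the knob, so I'll close.

```bash
python3 -m jog '[{"slide":[0,0,0],"roll":0},{"slide":[0,0,0],"roll":0},{"slide":[0,0,0],"roll":0},{"slide":[0,0,0],"roll":0},{"slide":[0,0,0],"roll":0}]' 1 35
python3 -m jog '[{"slide":[0,0,0],"roll":0},{"slide":[0,0,0],"roll":0},{"slide":[0,0,0],"roll":0},{"slide":[0,0,0],"roll":0},{"slide":[0,0,0],"roll":0}]' 1 35
python3 - <<'E'
from h import *
im=r.camera('side')[:,:,::-1]; cv2.imwrite('pics/side8.png',cv2.resize(im[220:330,210:330],None,fx=5,fy=5,interpolation=2))
E
```

```text
time: 5.77
ee_pos: [0.6642, -0.2605, 0.101]
eef_rot: [0.467, 0.534, -0.464, 0.531]
ft_force: [0.1, -0.1, 0.2]
width: 0.0482
time: 6.18
ee_pos: [0.6646, -0.2604, 0.1011]
eef_rot: [0.467, 0.534, -0.464, 0.531]
ft_force: [3.1, -0.4, 0.2]
width: 0.0298
```

View pics/side8.png

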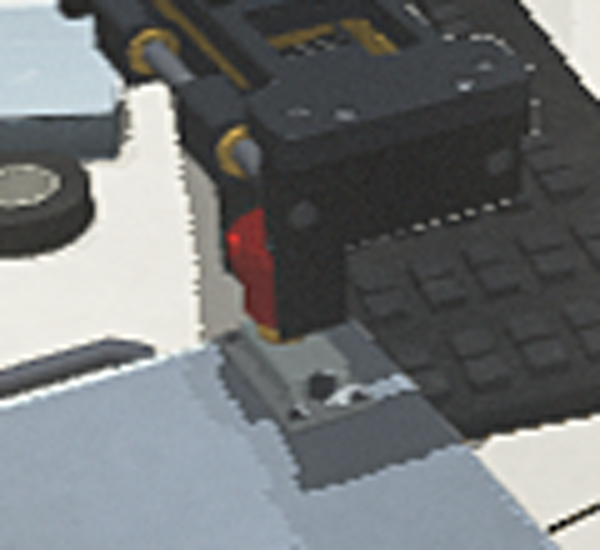

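The fingers hold the knob at 29.8 mm width. Now I'll pull up.

```bash
python3 -m jog '[{"slide":[-0.4,0,0],"roll":0},{"slide":[-0.8,0,0],"roll":0},{"slide":[-1.2,0,0],"roll":0},{"slide":[-1.6,0,0],"roll":0},{"slide":[-1.6,0,0],"roll":0}]' 1 35
python3 -m jog '[{"slide":[0,0,0],"roll":0},{"slide":[0,0,0],"roll":0},{"slide":[0,0,0],"roll":0}]' 1 35
python3 - <<'E'
from h import *
im=r.camera('side')[:,:,::-1]; cv2.imwrite('pics/side9.png',cv2.resize(im[220:330,210:330],None,fx=5,fy=5,interpolation=2))
E
```

```text
time: 6.65
ee_pos: [0.6646, -0.2604, 0.1172]
eef_rot: [0.467, 0.534, -0.464, 0.531]
ft_force: [3.0, -0.4, -3.2]
width: 0.0295
time: 6.9
ee_pos: [0.6646, -0.2604, 0.1172]
eef_rot: [0.467, 0.534, -0.464, 0.531]
ft_force: [3.7, -1.0, -4.6]
width: 0.0301
```

View pics/side9.png

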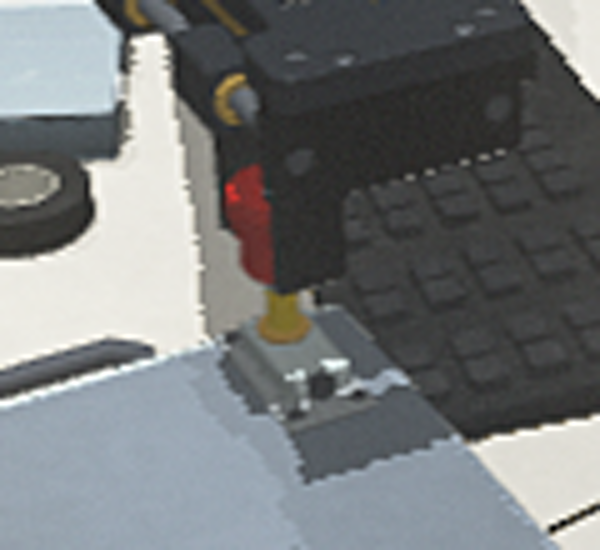

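A long yellow stem now shows below the knob at (285,310), so it is out. I'll release and rise clear, then refine the height offset.

```bash
python3 -m jog '[{"slide":[0,0,0],"roll":0},{"slide":[0,0,0],"roll":0},{"slide":[0,0,0],"roll":0},{"slide":[0,0,0],"roll":0},{"slide":[0,0,0],"roll":0}]' 0.15 35
python3 -m jog '[{"slide":[0,0,0],"roll":0},{"slide":[-2,0,0],"roll":0},{"slide":[-4.5,0,0],"roll":0},{"slide":[-7,0,0],"roll":0},{"slide":[-7.5,0,0],"roll":0}]' 0.15 35
python3 go.py 0.6035 -0.346 0.19 7.6
python3 - <<'E'
from h import *
im=r.camera('side')[:,:,::-1]; cv2.imwrite('pics/side10.png',cv2.resize(im[170:330,170:330],None,fx=3.5,fy=3.5,interpolation=2))
# tip height est: side8 near fingertip bottom mid px
for uv,off,ez in(((210+310/5,220+337/5),.021,.1011),((210+345/5,220+380/5),.044,.1003)):
    for dx in(-.007,0,.007):
        o,d=ray('side',uv); n=np.array([.991,.132,0]); p0=np.array([.6645,-.2605,0])+n*(off+dx)
        t=n@(p0-o)/(n@d); print(off+dx,o+t*d,(o+t*d)[2]-ez)
E
```

```text
time: 7.37
ee_pos: [0.6645, -0.2605, 0.1175]
eef_rot: [0.467, 0.534, -0.464, 0.531]
ft_force: [-0.1, 0.2, 0.8]
width: 0.0552
time: 7.78
ee_pos: [0.6661, -0.2613, 0.1976]
eef_rot: [0.468, 0.532, -0.463, 0.533]
ft_force: [0.0, -0.1, 1.6]
width: 0.0735
t 7.78 tcp [ 0.6661 -0.2613  0.1976] F [ 0.0023 -0.1229  1.5573] w 0.0735 slide cm [ 0.7003 -7.3352  7.5701]
toolx [ 0.005   0.0039 -1.    ] yaw 7.63 j [ 0.6191  0.5796 -0.4994  1.1499  0.262   1.4694  0.2981]
roll 0.033225953038908074
0.014000000000000002 [ 0.678 -0.256  0.124] 0.022891836646570934
0.021 [ 0.6854 -0.2581  0.1291] 0.028018833710481778
0.028 [ 0.6927 -0.2601  0.1342] 0.033145830774392676
0.037 [ 0.7007 -0.252   0.1217] 0.02138190187125094
0.044 [ 0.708  -0.2542  0.1271] 0.026763868276542868
0.051 [ 0.7154 -0.2564  0.1324] 0.032145834681834906
```

View pics/side10.png

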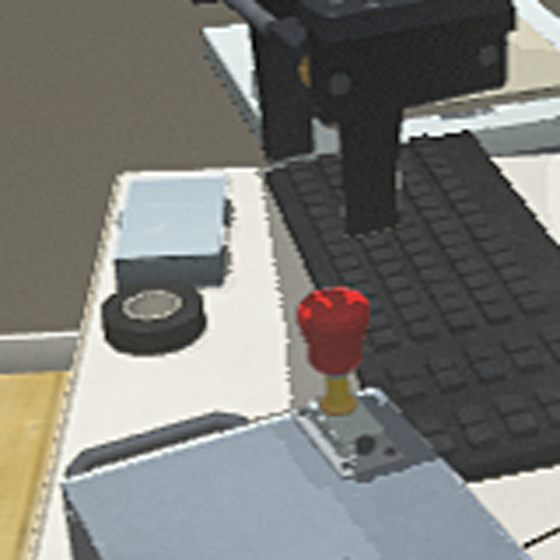

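The knob stays out by itself, with the yellow stem at (340,392). The height offset is about +27 mm. Next I'll move above the handle, aimed 10 mm right of its middle to keep the body clear of the knob.

```bash
python3 -m jog '[{"slide":[0,-2.2,2.2],"roll":0},{"slide":[0,-4.5,4.5],"roll":0},{"slide":[0,-6.5,6.8],"roll":0},{"slide":[0,-7.1,7.5],"roll":0},{"slide":[0,-7.1,7.5],"roll":0}]' 0.5 35
python3 -m jog '[{"slide":[0,0,0],"roll":0},{"slide":[0,0,0],"roll":0}]' 0.5 35
python3 go.py 0.6055 -0.346 0.12 7.6
```

```text
time: 8.25
ee_pos: [0.6029, -0.3491, 0.195]
eef_rot: [0.468, 0.531, -0.466, 0.531]
ft_force: [-0.7, -0.1, -0.2]
width: 0.0491
time: 8.42
ee_pos: [0.603, -0.3483, 0.1942]
eef_rot: [0.468, 0.531, -0.466, 0.531]
ft_force: [0.2, -0.6, -0.6]
width: 0.0448
t 8.42 tcp [ 0.603  -0.3483  0.1942] F [ 0.2036 -0.5802 -0.5713] w 0.0448 slide cm [ 7.4186  0.2601 -0.1694]
toolx [ 0.0015  0.0035 -1.    ] yaw 7.34 j [ 0.7724  0.5358 -0.4817  1.217   0.237   1.4436  0.4475]
roll -0.257694357329882
```

```bash
python3 -m jog '[{"slide":[1.8,0.2,-0.2],"roll":0},{"slide":[3.6,0.2,-0.2],"roll":0},{"slide":[5.4,0.2,-0.2],"roll":0},{"slide":[7,0.2,-0.2],"roll":0},{"slide":[7,0.2,-0.2],"roll":0}]' 0.5 35
python3 go.py 0.6055 -0.346 0.035 7.6
python3 - <<'E'
from h import *
im=r.camera('side')[:,:,::-1]; cv2.imwrite('pics/side11.png',cv2.resize(im[200:340,150:310],None,fx=4,fy=4,interpolation=2))
im=r.camera('top')[:,:,::-1]; cv2.imwrite('pics/top11.png',cv2.resize(im[70:250,360:520],None,fx=3,fy=3,interpolation=2))
print((proj('side',[.6055,-.346,.078])-[150,200])*4)
E
```

```text
time: 8.83
ee_pos: [0.604, -0.3432, 0.12]
eef_rot: [0.467, 0.534, -0.465, 0.529]
ft_force: [-0.4, -0.1, -0.7]
width: 0.0435
t 8.83 tcp [ 0.604  -0.3432  0.12  ] F [-0.4046 -0.0642 -0.6515] w 0.0435 slide cm [8.502  0.1343 0.3593]
toolx [-0.0033  0.0068 -1.    ] yaw 7.49 j [ 0.7715  0.5775 -0.4757  1.3144  0.256   1.3159  0.4274]
roll -0.11197956364134143
[231.4522 394.7614]
```

View pics/side11.png

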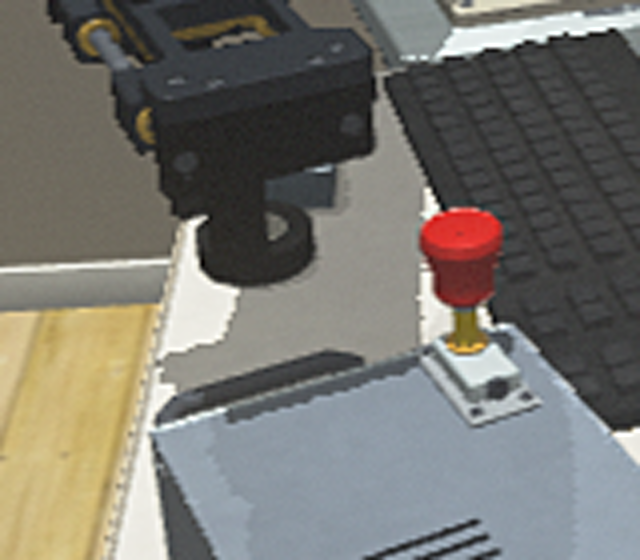

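View pics/top11.png

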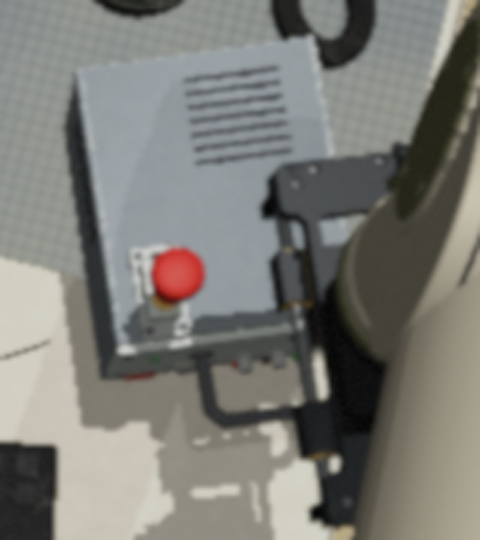

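The knob stands out on its stem at (460,255) in the side crop. In the top crop the gripper body's left edge, at about x=275, is well clear of the knob at (178,275). Descending.

```bash
python3 -m jog '[{"slide":[1.5,0.1,0.3],"roll":0},{"slide":[3,0.1,0.3],"roll":0},{"slide":[4.5,0.1,0.3],"roll":0},{"slide":[4.5,0.1,0.3],"roll":0}]' 0.5 35
python3 go.py 0.6055 -0.346 0.035 7.6
python3 - <<'E'
from h import *
im=r.camera('side')[:,:,::-1]; cv2.imwrite('pics/side12.png',cv2.resize(im[200:340,150:310],None,fx=4,fy=4,interpolation=2))
im=r.camera('top')[:,:,::-1]; cv2.imwrite('pics/top12.png',cv2.resize(im[70:250,360:520],None,fx=3,fy=3,interpolation=2))
E
```

```text
time: 9.27
ee_pos: [0.6059, -0.3463, 0.0764]
eef_rot: [0.468, 0.533, -0.465, 0.53]
ft_force: [-0.4, 0.6, -0.7]
width: 0.0439
t 9.27 tcp [ 0.6059 -0.3463  0.0764] F [-0.4459  0.6469 -0.7004] w 0.0439 slide cm [ 4.1376 -0.0289 -0.0047]
toolx [-0.002   0.0061 -1.    ] yaw 7.47 j [ 0.7703  0.6159 -0.467   1.3515  0.2731  1.2424  0.4191]
roll -0.128267577216576
```

View pics/side12.png

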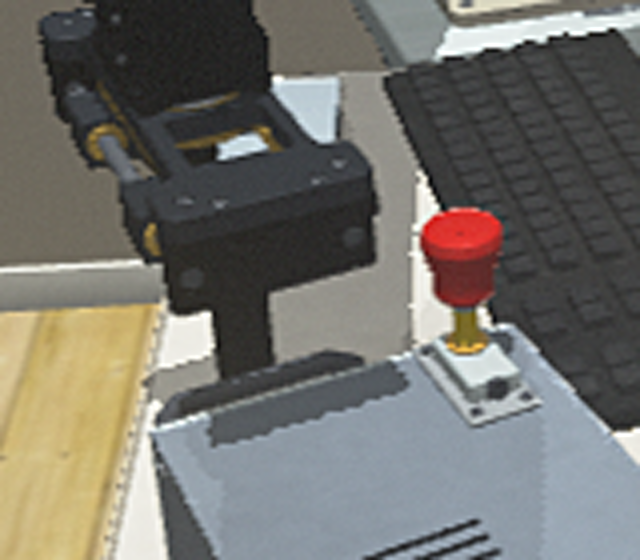

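View pics/top12.png

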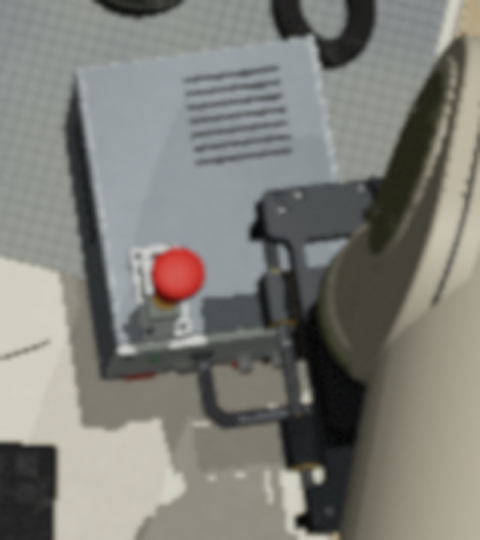

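```bash
python3 -m jog '[{"slide":[0.8,0,0],"roll":0},{"slide":[1.6,0,0],"roll":0},{"slide":[2.2,0,0],"roll":0},{"slide":[2.2,0,0],"roll":0}]' 0.5 35
python3 -m jog '[{"slide":[0.6,0,0],"roll":0},{"slide":[1.2,0,0],"roll":0},{"slide":[1.7,0,0],"roll":0},{"slide":[1.7,0,0],"roll":0}]' 0.5 35
python3 go.py 0.6055 -0.346 0.035 7.6
python3 - <<'E'
from h import *
im=r.camera('side')[:,:,::-1]; cv2.imwrite('pics/side13.png',cv2.resize(im[200:340,150:310],None,fx=4,fy=4,interpolation=2))
E
```

```text
time: 9.7
ee_pos: [0.6063, -0.3464, 0.0558]
eef_rot: [0.468, 0.533, -0.465, 0.53]
ft_force: [-0.2, 0.1, -0.1]
width: 0.0437
time: 10.03
ee_pos: [0.6056, -0.346, 0.0372]
eef_rot: [0.468, 0.534, -0.465, 0.529]
ft_force: [-0.9, -0.1, -0.4]
width: 0.0436
t 10.03 tcp [ 0.6056 -0.346   0.0372] F [-0.9066 -0.06   -0.3935] w 0.0436 slide cm [ 0.2182 -0.0059 -0.0015]
toolx [-0.0025  0.0065 -1.    ] yaw 7.47 j [ 0.767   0.6506 -0.4586  1.385   0.289   1.1779  0.4083]
roll -0.13322711703790446
```

View pics/side13.png

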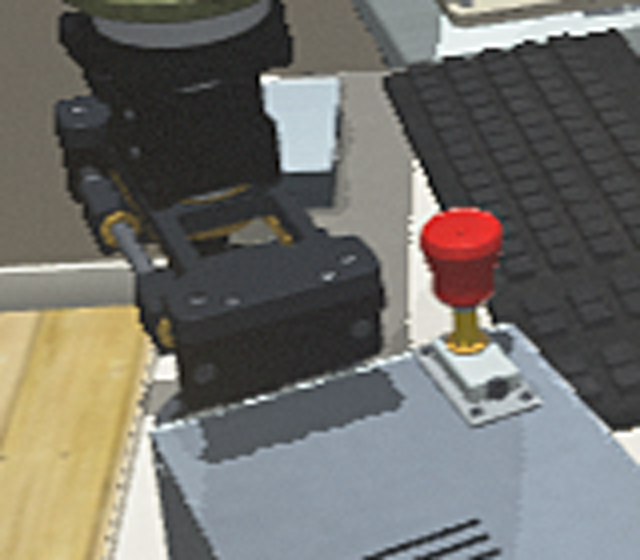

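There is no contact and the fingers have gone down past the roof edge on both sides of the bar. Closing on it.

```bash
python3 -m jog '[{"slide":[0,0,0],"roll":0},{"slide":[0,0,0],"roll":0},{"slide":[0,0,0],"roll":0},{"slide":[0,0,0],"roll":0},{"slide":[0,0,0],"roll":0}]' 1 20
python3 -m jog '[{"slide":[0,0,0],"roll":0},{"slide":[0,0,0],"roll":0},{"slide":[0,0,0],"roll":0},{"slide":[0,0,0],"roll":0},{"slide":[0,0,0],"roll":0}]' 1 20
```

```text
time: 10.5
ee_pos: [0.606, -0.3462, 0.0381]
eef_rot: [0.468, 0.533, -0.465, 0.53]
ft_force: [0.3, -0.4, -0.7]
width: 0.0181
time: 10.92
ee_pos: [0.603, -0.3466, 0.0379]
eef_rot: [0.467, 0.535, -0.467, 0.528]
ft_force: [-13.4, 1.9, 7.4]
width: 0.0094
```

The bar is gripped at 9.4 mm width. Pulling along the unit's −x (tool −y).

```bash
python3 -m jog '[{"slide":[0,-1,0],"roll":0},{"slide":[0,-2.5,0],"roll":0},{"slide":[0,-4,0],"roll":0},{"slide":[0,-5,0],"roll":0},{"slide":[0,-5,0],"roll":0}]' 1 30
python3 go.py 0.504 -0.3595 0.037 7.6
```

```text
time: 11.33
ee_pos: [0.551, -0.3539, 0.038]
eef_rot: [0.466, 0.535, -0.468, 0.527]
ft_force: [-2.7, -2.5, -3.1]
width: 0.0087
t 11.33 tcp [ 0.551  -0.3539  0.038 ] F [-2.7    -2.4513 -3.0968] w 0.0087 slide cm [ 0.1441 -4.7325 -0.0447]
toolx [-0.0097  0.0062 -0.9999] yaw 7.31 j [ 0.8423  0.5695 -0.4661  1.5091  0.2684  1.1388  0.4516]
roll -0.29034631811589406
```

```bash
python3 -m jog '[{"slide":[0,-1,0],"roll":0},{"slide":[0,-2.2,0],"roll":0},{"slide":[0,-3.4,0],"roll":0},{"slide":[0,-4.2,0],"roll":0},{"slide":[0,-4.5,0],"roll":0}]' 1 30
python3 -m jog '[{"slide":[0,-0.2,0],"roll":0},{"slide":[0,-0.4,0],"roll":0},{"slide":[0,-0.4,0],"roll":0}]' 1 30
python3 go.py 0.504 -0.3595 0.037 7.6
```

```text
time: 11.75
ee_pos: [0.5056, -0.3603, 0.0381]
eef_rot: [0.466, 0.535, -0.468, 0.527]
ft_force: [4.6, -4.9, -11.9]
width: 0.0087
time: 12.0
ee_pos: [0.5038, -0.3606, 0.0381]
eef_rot: [0.467, 0.534, -0.467, 0.528]
ft_force: [9.3, -5.0, -11.3]
width: 0.0086
t 12.0 tcp [ 0.5038 -0.3606  0.0381] F [  9.3234  -5.0018 -11.2679] w 0.0086 slide cm [ 0.1109  0.0306 -0.11  ]
toolx [-0.0065  0.0053 -1.    ] yaw 7.32 j [ 0.9146  0.4974 -0.4729  1.6152  0.2449  1.097   0.5045]
roll -0.2771604246947561
```

```bash
python3 -m jog '[{"slide":[0,-0.3,0],"roll":0},{"slide":[0,-0.5,0],"roll":0},{"slide":[0,-0.5,0],"roll":0},{"slide":[0,-0.5,0],"roll":0}]' 1 30
python3 -m jog '[{"slide":[0,0,0],"roll":0},{"slide":[0,0,0],"roll":0},{"slide":[0,0,0],"roll":0},{"slide":[0,0,0],"roll":0},{"slide":[0,0,0],"roll":0}]' 0.45 30
python3 go.py 0.504 -0.3595 0.19 7.6
```

```text
time: 12.33
ee_pos: [0.5041, -0.3606, 0.0382]
eef_rot: [0.468, 0.532, -0.465, 0.531]
ft_force: [21.9, -7.6, -22.7]
width: 0.0086
time: 12.75
ee_pos: [0.5041, -0.3605, 0.0385]
eef_rot: [0.468, 0.532, -0.465, 0.531]
ft_force: [0.4, 0.1, -0.2]
width: 0.0345
t 12.75 tcp [ 0.5041 -0.3605  0.0385] F [ 0.3607  0.0621 -0.2218] w 0.0345 slide cm [-15.1524   0.0411  -0.1614]
toolx [ 0.0019  0.0044 -1.    ] yaw 7.47 j [ 0.92    0.4921 -0.4755  1.6224  0.2413  1.087   0.5102]
roll -0.13155510007152316
```

The tool holds position under 22 N after 100 mm of travel, so the tray is at its stop. The handle is released; now up and over the knob.

```bash
python3 -m jog '[{"slide":[-2,0,0],"roll":0},{"slide":[-5,0,0],"roll":0},{"slide":[-9,0,0],"roll":0},{"slide":[-13,0,0],"roll":0},{"slide":[-16,0,0],"roll":0}]' 0.45 30
python3 -m jog '[{"slide":[-1,0,0],"roll":0},{"slide":[-2,0,0],"roll":0},{"slide":[-2,0,0],"roll":0}]' 1 30
python3 go.py 0.664 -0.261 0.20 7.6
python3 - <<'E'
from h import *
im=r.camera('side')[:,:,::-1]; cv2.imwrite('pics/side14.png',cv2.resize(im[200:350,150:310],None,fx=4,fy=4,interpolation=2))
im=r.camera('top')[:,:,::-1]; cv2.imwrite('pics/top14.png',cv2.resize(im[70:270,360:520],None,fx=3,fy=3,interpolation=2))
E
```

```text
time: 13.17
ee_pos: [0.5042, -0.3612, 0.2023]
eef_rot: [0.468, 0.531, -0.465, 0.532]
ft_force: [-0.0, -0.7, 0.2]
width: 0.0477
time: 13.42
ee_pos: [0.5046, -0.3615, 0.2239]
eef_rot: [0.468, 0.53, -0.465, 0.533]
ft_force: [-0.2, 0.7, -0.3]
width: 0.0351
t 13.42 tcp [ 0.5046 -0.3615  0.2239] F [-0.1694  0.6532 -0.2806] w 0.0351 slide cm [ 2.4944 17.0987 -7.8942]
toolx [ 0.0058  0.0016 -1.    ] yaw 7.47 j [ 0.9378  0.3486 -0.5041  1.4078  0.1636  1.4231  0.5664]
roll -0.1307542670212456
```

View pics/side14.png

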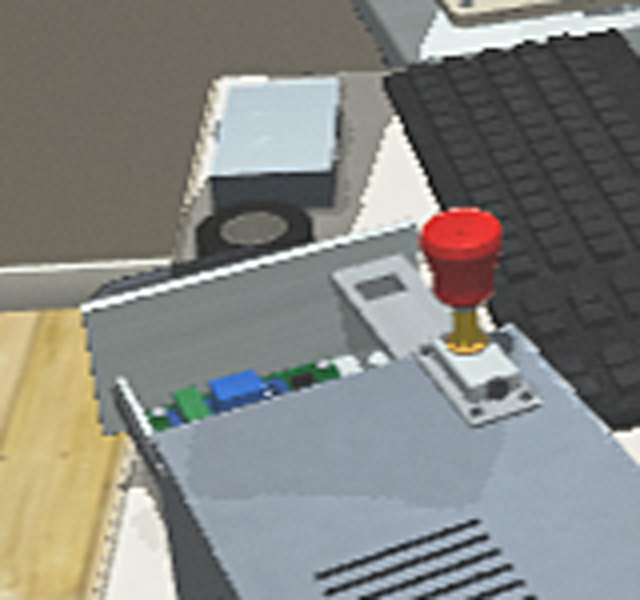

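View pics/top14.png

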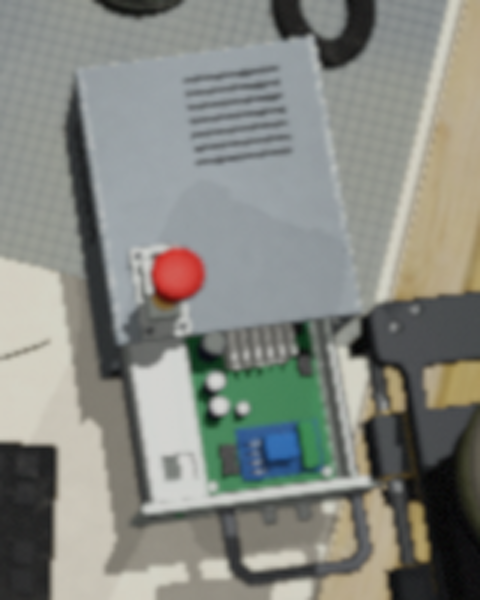

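The tray is fully out with the board exposed, the handle now at about (295,575) in the top crop, and the knob still out. I'll shut the fingers and go over the knob.

```bash
python3 -m jog '[{"slide":[0,3.5,-1.6],"roll":0},{"slide":[0,7,-3.2],"roll":0},{"slide":[0,10.5,-4.8],"roll":0},{"slide":[0,14,-6.4],"roll":0},{"slide":[1,16.5,-7.6],"roll":0}]' 1 30
python3 -m jog '[{"slide":[0,0,0],"roll":0},{"slide":[0,0,0],"roll":0},{"slide":[0,0,0],"roll":0},{"slide":[0,0,0],"roll":0}]' 1 30
python3 go.py 0.664 -0.261 0.16 7.6
```

```text
time: 13.93
ee_pos: [0.6596, -0.2611, 0.2104]
eef_rot: [0.468, 0.533, -0.464, 0.531]
ft_force: [0.3, 0.8, 0.3]
width: 0.0015
time: 14.27
ee_pos: [0.6585, -0.2627, 0.2098]
eef_rot: [0.468, 0.532, -0.465, 0.531]
ft_force: [0.3, -0.8, 0.8]
width: 0.0006
t 14.27 tcp [ 0.6585 -0.2627  0.2098] F [ 0.3    -0.7723  0.7612] w 0.0006 slide cm [ 4.9797  0.5621 -0.0768]
toolx [ 0.0009  0.005  -1.    ] yaw 7.48 j [ 0.6411  0.5684 -0.5253  1.1465  0.2691  1.4932  0.2959]
roll -0.1176609744351822
```

```bash
python3 -m jog '[{"slide":[1,0.6,0],"roll":0},{"slide":[2.5,0.6,-0.1],"roll":0},{"slide":[4,0.6,-0.1],"roll":0},{"slide":[5,0.6,-0.1],"roll":0},{"slide":[5,0.6,-0.1],"roll":0}]' 1 30
python3 go.py 0.664 -0.261 0.13 7.6
python3 - <<'E'
from h import *
im=r.camera('side')[:,:,::-1]; cv2.imwrite('pics/side15.png',cv2.resize(im[200:350,150:310],None,fx=4,fy=4,interpolation=2))
E
```

```text
time: 14.68
ee_pos: [0.6627, -0.2615, 0.1568]
eef_rot: [0.467, 0.533, -0.466, 0.529]
ft_force: [0.1, -0.1, -0.2]
width: 0.0003
t 14.68 tcp [ 0.6627 -0.2615  0.1568] F [ 0.1429 -0.0723 -0.2012] w 0.0003 slide cm [ 2.6837  0.1388 -0.0153]
toolx [-0.0029  0.0057 -1.    ] yaw 7.41 j [ 0.6402  0.6019 -0.5197  1.2091  0.284   1.4056  0.2799]
roll -0.18532106609225707
```

View pics/side15.png

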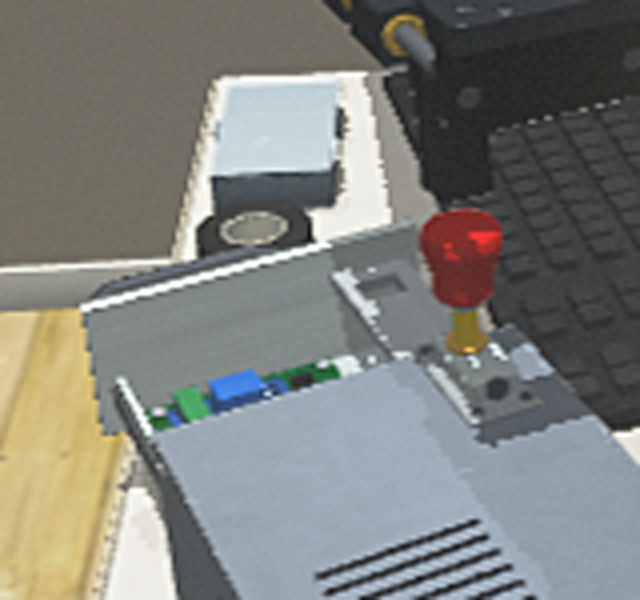

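The shut fingertips at (455,195) are just above the knob top at (462,220). Pushing down slowly.

```bash
python3 -m jog '[{"slide":[0.4,0,0],"roll":0},{"slide":[0.8,0,0],"roll":0},{"slide":[1.2,0,0],"roll":0},{"slide":[1.2,0,0],"roll":0}]' 1 30
python3 -m jog '[{"slide":[0.3,0,0],"roll":0},{"slide":[0.6,0,0],"roll":0},{"slide":[0.8,0,0],"roll":0},{"slide":[0.8,0,0],"roll":0}]' 1 30
python3 -m jog '[{"slide":[0.2,0,0],"roll":0},{"slide":[0.4,0,0],"roll":0},{"slide":[0.4,0,0],"roll":0},{"slide":[0.4,0,0],"roll":0}]' 1 30
```

```text
time: 15.07
ee_pos: [0.6631, -0.2614, 0.1458]
eef_rot: [0.468, 0.533, -0.466, 0.53]
ft_force: [-0.8, 0.4, 0.2]
width: 0.0001
time: 15.4
ee_pos: [0.663, -0.2613, 0.1374]
eef_rot: [0.468, 0.533, -0.466, 0.529]
ft_force: [0.1, 0.2, -0.6]
width: 0.0004
time: 15.73
ee_pos: [0.6628, -0.2612, 0.1331]
eef_rot: [0.467, 0.533, -0.466, 0.529]
ft_force: [0.7, -0.1, -0.1]
width: 0.0005
```

```bash
python3 -m jog '[{"slide":[0.2,0,0],"roll":0},{"slide":[0.4,0,0],"roll":0},{"slide":[0.4,0,0],"roll":0},{"slide":[0.4,0,0],"roll":0}]' 1 30
python3 -m jog '[{"slide":[0.2,0,0],"roll":0},{"slide":[0.4,0,0],"roll":0},{"slide":[0.4,0,0],"roll":0},{"slide":[0.4,0,0],"roll":0}]' 1 30
python3 - <<'E'
from h import *
im=r.camera('side')[:,:,::-1]; cv2.imwrite('pics/side16.png',cv2.resize(im[200:350,150:310],None,fx=4,fy=4,interpolation=2))
E
```

```text
time: 16.07
ee_pos: [0.6626, -0.2611, 0.1288]
eef_rot: [0.467, 0.534, -0.466, 0.529]
ft_force: [-0.2, 0.3, 0.8]
width: 0.0005
time: 16.4
ee_pos: [0.663, -0.2612, 0.1281]
eef_rot: [0.468, 0.533, -0.466, 0.53]
ft_force: [-8.9, 1.9, 19.0]
width: 0.0005
```

View pics/side16.png

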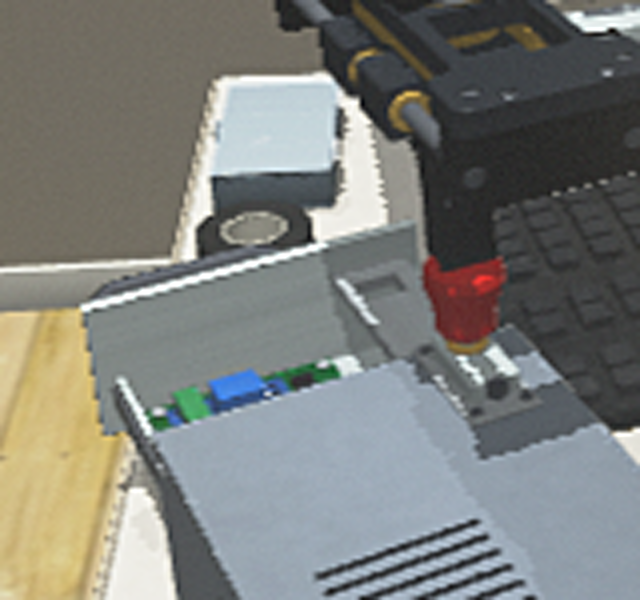

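The knob is down on the block with 19 N on it and no more movement. I'll retreat and compare with the start.

```bash
python3 -m jog '[{"slide":[-1,0,0],"roll":0},{"slide":[-3,0,0],"roll":0},{"slide":[-6,0,0],"roll":0},{"slide":[-9,0,0],"roll":0},{"slide":[-11,0,0],"roll":0}]' 1 30
python3 -m jog '[{"slide":[-0.5,-2,3],"roll":0},{"slide":[-0.5,-4,6],"roll":0},{"slide":[-0.5,-6,9],"roll":0},{"slide":[-0.5,-8,12],"roll":0},{"slide":[-0.5,-8,12],"roll":0}]' 1 30
python3 -m jog '[{"slide":[0,0,0],"roll":0},{"slide":[0,0,0],"roll":0},{"slide":[0,0,0],"roll":0},{"slide":[0,0,0],"roll":0},{"slide":[0,0,0],"roll":0}]' 1 30
python3 - <<'E'
from h import *
s=r.camera('side'); cv2.imwrite('pics/side17.png',cv2.resize(s[200:350,150:310,::-1],None,fx=4,fy=4,interpolation=2))
t=r.camera('top'); cv2.imwrite('pics/top17.png',t[:,:,::-1])
s0=cv2.imread('pics/side0.png')[:,:,::-1].copy()
for b in (s0,s): print(red(b,(240,240,290,310)))
E
```

```text
time: 16.87
ee_pos: [0.6636, -0.2618, 0.2416]
eef_rot: [0.468, 0.532, -0.465, 0.531]
ft_force: [0.5, -0.6, -0.3]
width: 0.0003
time: 17.28
ee_pos: [0.5947, -0.4007, 0.2458]
eef_rot: [0.469, 0.529, -0.47, 0.529]
ft_force: [-0.2, -1.2, -0.0]
width: 0.0004
time: 17.7
ee_pos: [0.5955, -0.3992, 0.246]
eef_rot: [0.469, 0.529, -0.469, 0.529]
ft_force: [0.6, -0.2, -0.1]
width: 0.0005
(array([265.1024, 267.4341]), array([256, 261,  20,  13, 205], dtype=int32))
(array([265.1174, 267.6197]), array([256, 261,  20,  14, 213], dtype=int32))
```

View pics/side17.png

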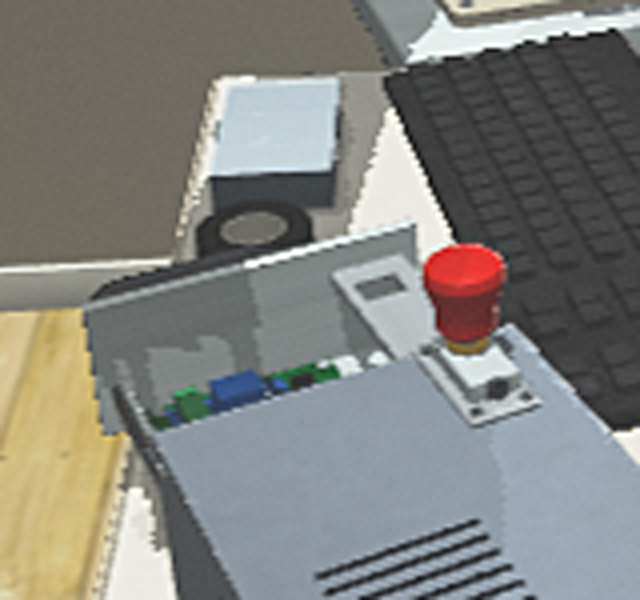

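View pics/top17.png

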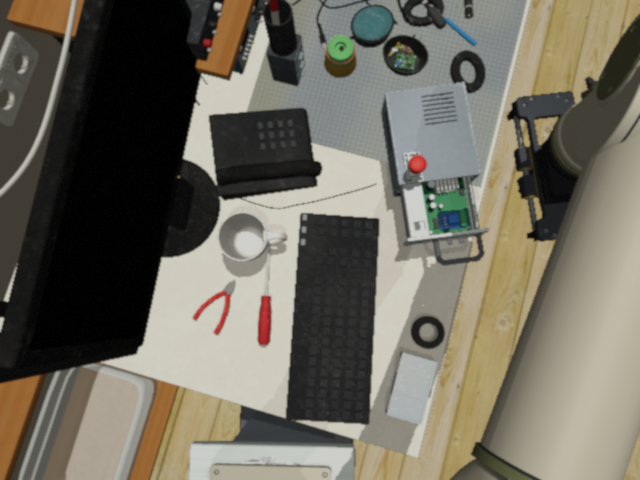

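The knob's centroid matches its home picture to 0.2 px, the tray is out, the desk items are where they were, and the arm is clear. Handing in.

```bash
python3 -c "
from bench import r
print(r.close_job()); print(r.read_state()['time'])"
```

```text
the job is handed in; nothing more can be done
None
the job is handed in; nothing more can be done
```

The tray is out at its stop with the knob pushed home, so it should be locked open. I handed the job in at about 18 s of the 48 s allowed; the hand-in gives no verdict.

I gripped the knob and pulled it up 16 mm, and it stayed out with the yellow stem showing after release. I then gripped the handle bar and drew the tray out 100 mm until it stopped moving under about 22 N. Last, I pushed the knob down with the shut fingers until it met 19 N, and backed away.

**Last checks:**
- **Knob:** its position in the side picture matches the start (home) picture to about 0.2 px.
- **Tray:** it stands out with the board visible.
- **Desk items:** by eye, the mug, tape and tools look unmoved in the top picture.
- **Arm:** it is clear of everything, with no contact force.

**What disagreed:**
- **Fingertip height:** in the images the fingertips sat about 27–30 mm higher than the reported TCP. The arm confirmed it by going below roof height without contact, so I corrected all heights by that amount.
- **Knob push force:** I saw none of the expected 7 N between the steps, only the firm contact at the bottom.
- **Refused move:** one call was rejected because the roll entry was missing; the arm did not move.

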